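Check the friction hinge of a socket case

TASK

Check the hinge of the socket case: lift its lid by the carrying bar to about 45 degrees, let go completely and watch for a couple of seconds that it stays up. Then, with the lid still standing there, press down on the bar with about 5 N for a good second; the lid must not give way. Finally push the lid gently fully shut and let go, without shoving, tipping or leaning hard on the case (clearly less than 40 N) and without disturbing the things around it.

Things in the scene. Friction and masses are not known exactly. Their poses are not given: they have to be found in the camera images.
- case: Red sheet-steel socket case, 190 deep (its x) x 300 wide (its y) x 90 high without the lid, about 6.5 kg, standing loose on the bench; it slides or tips if pulled hard. Origin: centre of its underside. Its x axis points from its front (the side with the carrying bar, towards the robot) to its hinge side, z up
- lid (a joint): Lid angle, rad: 0 = shut, grows as it opens, stop at 1.9. Starts shut or a little ajar. Stiff friction hinge: the lid stays where left. At the bar, lifting takes 8 to 20 N; near 45 degrees it resists any downward push under 7 N; pushing shut takes 5 to 25 N (more when standing high or when fingertips rub on the bar), 5 to 10 N near shut, more only once against its stop
- hinge_mid (a point): Middle of the hinge axis, on the case's far top edge, 90 above the bench. The axis runs along the case's y
- lid_panel: The lid: flat red steel panel 190 x 300 x 10 thick, 0.3 to 0.65 kg, with the carrying bar on its front edge. Origin on the hinge axis at its underside; from there the panel runs 190 along its own -x
- carry_bar: Steel carrying handle on the lid's front edge, turning with it: two arms 112 apart along the case's y end in slotted plates (6 thick, 20 x 28 high); between them (106 free) runs a round bar, 12 in diameter, along the case's y, 39 clear of the lid edge. Origin in the middle of the lid's front edge, 5 above the lid's underside and 190 from the hinge axis
- polish_bottle: Bystander: black bottle, 72 across, 190 high, beside the case. Origin under its centre
- spray_can: Bystander: steel can, 56 across, 150 high, on the other side of the case. Origin under its centre
- screwdriver: Bystander: screwdriver lying on the bench. Origin on its underside
- wrench: Bystander: wrench lying on the bench. Origin on its underside
- pad: Bystander: round wooden polishing pad, 90 across, 45 high. Origin under its centre
- filler_tin: Bystander: round tin, 68 across, 60 high. Origin under its centre
- slot_mid (a point): Middle of the handle's slots, the bar's nominal centre: 45 from the handle's origin along its own -x (235 from the hinge axis), 95 above the bench when shut. The slots are worn: the real bar is stuck in them up to 6 above or below this point along the handle's own z (the lid's normal), different each time and not measured: see or feel it. It does not move in use

How it is judged:
On the way, in this order (a step that is already met when the one before it is completed fails the run):
1. the lid stands by itself near 45 degrees (34 to 56), untouched, for 1 s (value of joint lid between 0.6 and 0.98 rad and contact force between each of the arm, the fingers and lid_panel below 0.1 N), for 1 s.
2. the fingers press on the carrying bar with 3 to 7 N for 0.8 s while the lid still stands there (33 to 57 degrees) and does not move (contact force between the fingers and carry_bar between 3 and 7 N and value of joint lid between 0.58 and 1 rad and velocity of joint lid between -0.05 and 0.05 rad/s), for 0.8 s.
At the end, for the whole second after the job is handed in: The lid is fully shut (within 0.03 rad) and untouched, and the case stands flat and at rest within 20 mm of where it was (value of joint lid below 0.03 rad and contact force between anything else and lid_panel below 0.1 N and linear speed of case below 0.01 m/s and distance of case from where it was at the start of the episode below 0.02 m and angle between case's own z axis and vertical below 0.03 rad).
It fails at once if the case is shoved by more than 20 mm (distance of case from where it was at the start of the episode above 0.02 m).
It fails at once if the case is tipped by more than 4 degrees (angle between case's own z axis and vertical above 0.07 rad).
It fails at once if the case is leant on with more than 40 N (it bears on the bench with more than 105 N in all) (contact force between case and table above 105 N).
It fails at once if the lid is slammed (closing faster than 2 rad/s) (velocity of joint lid below -2 rad/s).
It fails at once if a bystander is moved by more than 20 mm (distance of any of polish_bottle, spray_can, screwdriver, wrench, pad, filler_tin from where it was at the start of the episode above 0.02 m).
It also fails if it takes over 64 s, if anything falls off the work surface, if the arm or the gripper's body presses on something with over 40 N, if the wrist force passes 120 N, or if a joint passes its speed limit or range.

ROBOT

A 6-joint arm with a two-finger parallel gripper is mounted at the origin on the work surface. World frame = base frame: x ahead of the robot, y to its left, z up, the work surface at z = 0. Lengths are in m, angles in rad, forces in N, time in s.
With the tool pointing down it reaches from about 0.275 to 0.75 m from the base axis. Payload 10.2 kg.
Tool frame: the origin (TCP) lies at the very end of the fingers, on their centre line; the grasp point (between the pads) lies 19 mm behind it; z points along the fingers, y is the line along which they close (so a half turn about z gives the same grasp; the last joint's range is limited). The gripper opens to 88 mm and grips with 3 to 60 N. Pads are 18 mm wide; open, the fingers measure 123 mm over their backs; the gripper's body (75 mm by 187 mm) begins 45 mm behind the grasp point.
Start: joints at [-1.331, 0.313, 1.498, -0, 1.331, -0.223], TCP at [0.234, -0.47, 0.239] pointing down, gripper open.
Joint ranges: [-2.94, 2.94], [-0.97, 2.17], [0.19, 2.56], [-1.23, 4.37], [0.02, 3.11], [-2.88, 2.88]. Speed limits (rad/s): [2.39, 2.39, 3.01, 3.14, 3.14, 3.14].

INTERFACE

Orientations are given as a unit quaternion [w, x, y, z].
In Python, from cell import r gives the robot as it stands.
- The arm moves only by the shell command python3 -m handwheel 'ROWS' [FORCE]. ROWS is JSON, one flat list of numbers, 7 for each row, row after row: the opening, from 0 (shut) to 1 (fully open), then the shift along the world's x, y, z in cm, then the turn, a rotation vector about the world's x, y, z in rad. A call has 1 to 12 rows; each row shifts and turns the commanded pose from where the row before left it; what a row does not reach is not made up. A row lasts 1/10 s, in which the tool goes at most 50 mm and 8.59 degrees, less where a joint would pass 70% of its speed; a pose out of reach is approached as far as the arm can. A call with a gripper value outside its range is refused whole. The fingers move at their own pace and stop on an object; FORCE is the grip in N (left out, the last holds). Time passes only in rows, so rows that do not move let the fingers close. It gives the time, the measured TCP pose, the force, the opening and the grip force at its end, in the units of the state.
- r.get_state(): the state, without advancing time (a new reading comes with each control period).
- r.camera(name): name is "side" or "top" or "wrist"; returns a dict with "frame" (480x640x3 uint8, blue, green, red), "z_map" (480x640 float32, m along the optical axis (not along the pixel's ray), 0 where there is no reading), "fx", "fy", "cx", "cy" (pixels), "dist_coeffs" ([k1, k2, p1, p2, k3] as OpenCV has them; the pictures are not rectified), "R" (3x3) and "t" (3): a world point X has camera coordinates R X + t. Camera axes: x right, y down, z forward; pixel columns grow to the right and rows downward; lengths in m; the calibration is good to about 2 mm. A picture is of the moment at which its call begins.
- r.hand_in(): hands the job in; it is judged then, once.
The state is a dict: "t": time; "qpos": joint angles; "qvel": joint speeds; "tau": joint torques, N m; "ee_pos": TCP position; "tcp_rot": TCP orientation; "contact_force": force on the tool from outside, world axes, zero at the start; "ft_torque": the same for the moment, N m; "width": finger opening in m; "grip_force": force on a finger pad.
Only numpy, scipy, OpenCV 4.12 (cv2) and the standard library are available. Lean on these libraries where they do the work, as an engineer would, in place of code of your own. Each camera call takes 0.05 s, during which the arm holds its last target. There are 200 camera calls.

## Working session

There is one attempt and no reset: what is moved stays moved. The work goes in short steps, Python scripts to look and compute and a shell command to move; the robot and the scene stay as the last step left them, time stands still between calls to the robot, and variables do not carry over. Pictures are saved under pics/ and viewed, at most 10 in all, crops included, and the job is handed in when it is done.

```bash
ls; mkdir -p pics; python3 - <<'E'
from cell import r
import cv2, numpy as np
s=r.get_state(); print(s)
ims=[]
for n in ("side","top"):
    c=r.camera(n); np.savez(f"pics/{n}.npz",**{k:np.array(v) for k,v in c.items()})
    cv2.imwrite(f"pics/{n}1.png",c["frame"]); print(n,c["fx"],c["R"],c["t"],c["dist_coeffs"])
E
```

```text
pics
{'t': 0.0, 'qpos': array([-1.33140788e+00,  3.13429885e-01,  1.49843218e+00, -1.69429114e-05,
        1.33098230e+00, -2.23407301e-01]), 'qvel': array([ 0.00120305, -0.00065392, -0.00081349,  0.00184519, -0.00038395,
        0.0013192 ]), 'tau': array([ 8.00998841e-04, -4.02203178e+01, -2.52273506e+01,  6.95294165e-02,
        3.51891678e-02, -1.08740971e-04]), 'ee_pos': array([ 0.23430987, -0.46954091,  0.23817321]), 'tcp_rot': array([-6.25769783e-04,  9.73346106e-01,  2.29340284e-01, -1.32283893e-05]), 'contact_force': array([ 0.1811836 ,  0.40602477, -0.01787015]), 'ft_torque': array([-0.02998604, -0.00754113, -0.01202793]), 'grip_force': 0.0, 'width': 0.08839760863316244}
side 573.6215910917332 [[-0.99955705 -0.02958505 -0.00322786]
 [-0.01546615  0.60905493 -0.79297724]
 [ 0.02542622 -0.79257607 -0.60924271]] [0.54947839 0.03512223 1.35772312] [-0.12130906  0.          0.          0.          0.        ]
top 508.2586764036382 [[-0.03721768 -0.99930378  0.00260635]
 [-0.97825224  0.03590082 -0.20428826]
 [ 0.20405246 -0.01015281 -0.97890731]] [0.06840864 0.55925022 0.82149745] [-0.14539296  0.          0.          0.          0.        ]
```

View pics/top1.png

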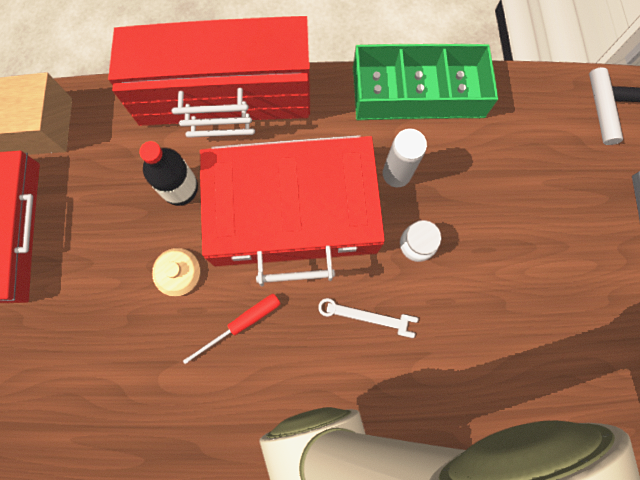

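View pics/side1.png

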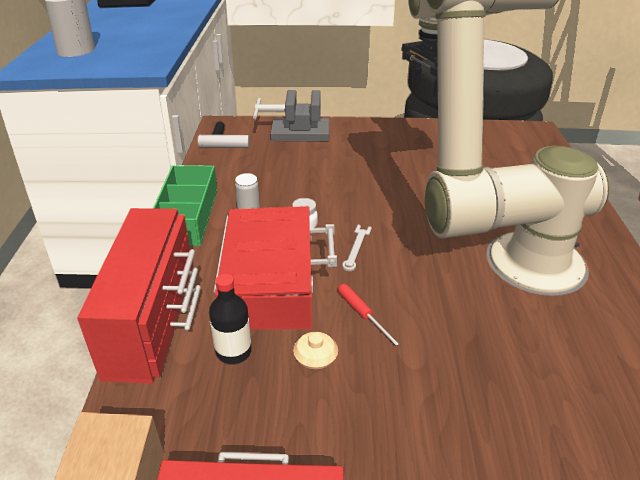

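The top view shows the case lid spanning about (200,150)–(374,138)–(383,243)–(203,255), with the bar from (258,280) to (333,274). The side view shows the bottle and can on either side, and a red cabinet behind the hinge. Next I'll work out the lid plane, edges and bar in world coordinates.

```bash
cat > h.py <<'E'
import numpy as np, cv2
def cloud(c):
    z=np.array(c["z_map"]); h,w=z.shape
    uv=np.stack(np.meshgrid(np.arange(w),np.arange(h)),-1).reshape(-1,1,2).astype(np.float64)
    K=np.array([[float(c["fx"]),0,float(c["cx"])],[0,float(c["fy"]),float(c["cy"])],[0,0,1]])
    n=cv2.undistortPoints(uv,K,np.array(c["dist_coeffs"])).reshape(h,w,2)
    P=np.dstack([n*z[...,None],z])
    return (P-np.array(c["t"]))@np.array(c["R"])   # world
E
python3 - <<'E'
from h import *
np.set_printoptions(precision=4,suppress=True)
c=np.load("pics/top.npz"); W=cloud(c)
f=c["frame"].astype(int)
red=(f[...,2]>150)&(f[...,1]<70)
m=np.zeros(red.shape,bool); m[130:262,195:390]=1
m&=red&(W[...,2]>0.085)&(W[...,2]<.14)
P=W[m]; A=np.c_[P[:,:2],np.ones(len(P))]
co=np.linalg.lstsq(A,P[:,2],rcond=None)[0]; print("plane",co, len(P),"z range",np.percentile(P[:,2],[1,50,99]))
hull=P[:,:2].astype(np.float32); rect=cv2.minAreaRect(hull); print(rect); print(cv2.boxPoints(rect))
b=np.zeros(red.shape,bool); b[266:290,250:342]=1
g=(f.min(-1)>110)&b&(W[...,2]>0.06)
B=W[g]; print(len(B),np.percentile(B,[1,10,50,90,99],axis=0))
for u in (265,275,285,295,305,315,325):
    col=[(v,*W[v,u].round(4)) for v in range(266,290) if g[v,u]]
    print(u,[tuple(float(x) for x in q) for q in col])
for n,(u,v) in dict(bottle=(150,152),can=(409,140),tin=(424,235),pad=(175,268),arm=(260,262),arm2=(330,255)).items(): print(n,W[v,u])
s=np.load("pics/side.npz"); S=cloud(s)
for v in (235,240,245,250,255):
    print(v,[(u,*S[v,u].round(4).tolist()) for u in range(324,340)if S[v,u,2]>.06])
E
```

```text
plane [0.0087 0.0009 0.0955] 1535 z range [0.0872 0.1021 0.1086]
((0.6384053230285645, 0.08964316546916962), (0.1895575225353241, 0.3010237514972687), 2.4801435470581055)
[[ 0.5372  0.2359]
 [ 0.5502 -0.0648]
 [ 0.7396 -0.0566]
 [ 0.7266  0.2441]]
628 [[0.4887 0.0223 0.1009]
 [0.4943 0.0303 0.1066]
 [0.4995 0.0849 0.1097]
 [0.5059 0.1388 0.1164]
 [0.5162 0.1449 0.12  ]]
265 [(275.0, 0.5034, 0.1319, 0.1055), (276.0, 0.5013, 0.1317, 0.1087), (277.0, 0.4993, 0.1314, 0.1115), (278.0, 0.4981, 0.1318, 0.1084), (279.0, 0.4962, 0.1316, 0.1103), (280.0, 0.4947, 0.1317, 0.1096), (281.0, 0.4937, 0.1322, 0.1051)]
275 [(275.0, 0.5023, 0.1155, 0.1089), (276.0, 0.5002, 0.1153, 0.1124), (277.0, 0.4992, 0.1156, 0.1082), (278.0, 0.4972, 0.1155, 0.1105), (279.0, 0.4955, 0.1155, 0.1114), (280.0, 0.4948, 0.116, 0.105), (281.0, 0.4927, 0.1158, 0.1082)]
285 [(274.0, 0.5032, 0.0993, 0.1103), (275.0, 0.5016, 0.0994, 0.1101), (276.0, 0.4998, 0.0993, 0.1113), (277.0, 0.4984, 0.0994, 0.11), (278.0, 0.4968, 0.0995, 0.1093), (279.0, 0.495, 0.0995, 0.1107), (280.0, 0.4937, 0.0997, 0.1082)]
295 [(273.0, 0.5045, 0.0
[... 1351 characters left out ...]
6, 0.0693, 0.1042), (329, 0.5064, 0.0709, 0.1054), (330, 0.5043, 0.0764, 0.1096), (331, 0.5021, 0.0744, 0.1082), (332, 0.5, 0.0775, 0.1105), (333, 0.4977, 0.0719, 0.1064)]
245 [(329, 0.5063, 0.0901, 0.1064), (330, 0.5042, 0.0944, 0.1098), (331, 0.5021, 0.0926, 0.1084), (332, 0.5, 0.0954, 0.1106), (333, 0.4977, 0.0909, 0.1072)]
250 [(329, 0.5063, 0.108, 0.1067), (330, 0.5042, 0.1081, 0.1069), (331, 0.5021, 0.1128, 0.1106), (332, 0.5, 0.1113, 0.1094), (333, 0.4978, 0.1118, 0.1098), (334, 0.4957, 0.1081, 0.107)]
255 [(329, 0.5062, 0.1254, 0.107), (330, 0.5042, 0.1296, 0.1103), (331, 0.5021, 0.1298, 0.1105), (332, 0.5, 0.1304, 0.1111), (333, 0.4979, 0.128, 0.1091), (334, 0.4957, 0.1242, 0.1062)]
```

```bash
python3 -m handwheel '[0.36,1.9,4.0,0,0,0,0.082, 0.36,1.9,4.0,0,0,0,0.082, 0.36,1.9,4.0,0,0,0,0.082, 0.36,1.9,4.0,0,0,0,0.082, 0.36,1.9,4.0,0,0,0,0.082, 0.36,1.9,4.0,0,0,0,0.082, 0.36,1.9,4.0,0,0,0,0.082, 0.36,1.9,4.0,0,0,0,0.082, 0.36,1.9,4.0,0,0,0,0.082, 0.36,1.9,4.0,0,0,0,0.082, 0.36,1.9,4.0,0,0,0,0.082, 0.36,1.9,4.0,0,0,0,0.082]'; python3 -c "
from cell import r;print(r.get_state())"
```

```text
t: 1.3
ee_pos: [0.4627, 0.0121, 0.2386]
tcp_rot: [-0.0, 0.748, 0.663, -0.0]
contact_force: [1.0, -0.4, -0.3]
width: 0.0316
grip_force: 0.0
{'t': 1.3, 'qpos': array([-2.27729996e-01,  1.75670955e-01,  1.67411969e+00, -2.50695474e-05,
        1.29196175e+00, -1.07228269e-01]), 'qvel': array([ 0.98924806,  0.41939933, -0.49660114,  0.00115797,  0.07314309,
        0.17121653]), 'tau': array([ -4.77461681, -37.20510721, -22.14168012,   0.15743243,
         0.06521966,  -0.19135024]), 'ee_pos': array([0.46274322, 0.01213533, 0.23861201]), 'tcp_rot': array([-5.81184961e-05,  7.48399443e-01,  6.63248270e-01, -5.60931734e-05]), 'contact_force': array([ 1.01679248, -0.40670081, -0.29437011]), 'ft_torque': array([-0.13848442, -0.11563557,  0.04421867]), 'grip_force': 0.0, 'width': 0.03161488677593427}
```

```bash
python3 -m handwheel '[0.36,1.8,3.7,0,0,0,0.084, 0.36,1.9,3.7,0,0,0,0.084, 0.36,0,0,-4,0,0,0, 0.36,0,0,-4,0,0,0, 0.36,0,0,0,0,0,0]'; python3 - <<'E'
from cell import r
import cv2
cv2.imwrite("pics/w1.png",r.camera("wrist")["frame"])
E
```

```text
t: 1.8
ee_pos: [0.4968, 0.0846, 0.1545]
tcp_rot: [-0.004, 0.691, 0.723, -0.003]
contact_force: [-0.8, 0.1, 0.4]
width: 0.0321
grip_force: 0.0
```

View pics/w1.png

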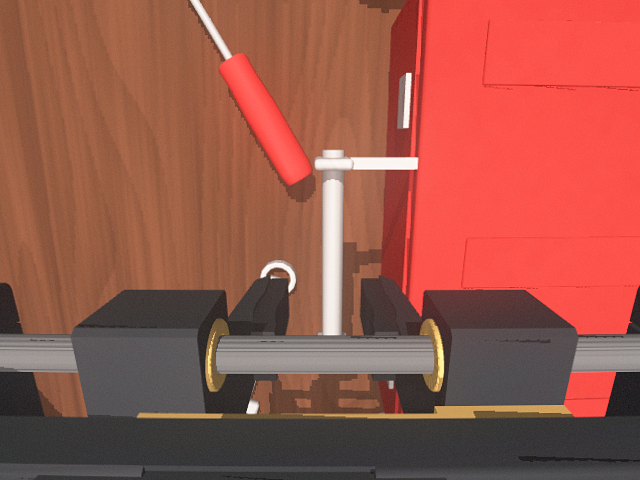

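The bar (column 333) sits nearly midway between the fingers (inner edges about 288 and 362), and the far finger clears the lid edge (about 415). I'll descend and grip.

```bash
python3 -m handwheel '[0.36,0.1,0,-2,0,0,0, 0.36,0,0,-2,0,0,0, 0.36,0,0,-1.5,0,0,0, 0.36,0,0,-1.5,0,0,0,0.36,0,0,0,0,0,0,0.1,0,0,0,0,0,0,0.1,0,0,0,0,0,0,0.05,0,0,0,0,0,0,0.05,0,0,0,0,0,0,0.05,0,0,0,0,0,0]' 45
```

```text
t: 2.85
ee_pos: [0.501, 0.0841, 0.0895]
tcp_rot: [0.001, 0.691, 0.722, 0.001]
contact_force: [0.2, -0.7, 3.4]
width: 0.0104
grip_force: 44.9
```

```bash
python3 -m handwheel '[0.05,0.05,0,0.7,0,0,0, 0.05,0.06,0,0.7,0,0,0, 0.05,0.09,0,0.7,0,0,0, 0.05,0.1,0,0.7,0,0,0, 0.05,0.13,0.01,0.7,0,0,0, 0.05,0.15,0.01,0.68,0,0,0]'
```

```text
t: 3.45
ee_pos: [0.5065, 0.0844, 0.1295]
tcp_rot: [-0.0, 0.692, 0.722, 0.0]
contact_force: [11.0, -1.0, -16.0]
width: 0.0103
grip_force: 45.0
```

```bash
python3 -m handwheel '[0.05,0.28,0.01,0.68,0,0,0, 0.05,0.24,0.01,0.68,0,0,0, 0.05,0.24,0.01,0.67,0,0,0, 0.05,0.25,0.01,0.67,0,0,0, 0.05,0.26,0.01,0.66,0,0,0, 0.05,0.27,0.01,0.65,0,0,0, 0.05,0.3,0.01,0.64,0,0,0, 0.05,0.31,0.01,0.64,0,0,0]'
```

```text
t: 4.25
ee_pos: [0.5254, 0.0853, 0.1827]
tcp_rot: [-0.003, 0.691, 0.723, -0.003]
contact_force: [-11.1, -2.6, -7.0]
width: 0.0105
grip_force: 45.0
```

```bash
python3 -m handwheel '[0.05,0.3,0.01,0.62,0,0,0, 0.05,0.33,0.01,0.62,0,0,0, 0.05,0.36,0.02,0.6,0,0,0, 0.05,0.38,0.02,0.6,0,0,0, 0.05,0.4,0.02,0.58,0,0,0, 0.05,0.41,0.02,0.57,0,0,0, 0.05,0.43,0.02,0.56,0,0,0, 0.05,0.45,0.02,0.54,0,0,0, 0.05,0.47,0.02,0.53,0,0,0, 0.05,0.48,0.02,0.52,0,0,0, 0.05,0,0,0,0,0,0]'
```

```text
t: 5.35
ee_pos: [0.5662, 0.0871, 0.2419]
tcp_rot: [-0.002, 0.691, 0.723, -0.002]
contact_force: [-13.0, -2.0, 3.1]
width: 0.0108
grip_force: 45.0
```

```bash
python3 -m handwheel '[0.05,0.4,0.02,0.5,0,0,0, 0.05,0.4,0.02,0.5,0,0,0, 0.05,0,0,0,0,0,0, 0.36,0,0,0,0,0,0, 0.36,0,0,0,0,0,0, 0.36,0,0,0,0,0,0]'; python3 - <<'E'
from cell import r
import cv2
s=r.get_state(); print(s['contact_force'],s['width'],s['ee_pos'])
cv2.imwrite("pics/w2.png",r.camera("wrist")["frame"])
E
```

```text
t: 5.95
ee_pos: [0.5761, 0.0875, 0.2517]
tcp_rot: [0.001, 0.691, 0.723, 0.001]
contact_force: [0.7, -0.1, -0.2]
width: 0.0309
grip_force: 0.0
[ 0.71355116 -0.07308865 -0.16702911] 0.03086664169672162 [0.5761344  0.0875208  0.25169927]
```

View pics/w2.png

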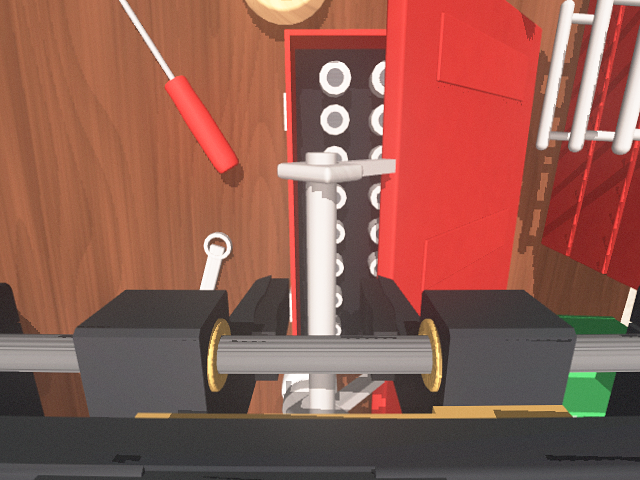

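The lid stands open and the released bar (column 321) lies between the fingers without touching them. I'll retreat straight up and watch for two seconds.

```bash
python3 -m handwheel '[0.36,0,0,1,0,0,0,0.36,0,0,2,0,0,0,0.36,0,0,3,0,0,0,0.1,0,0,0,0,0,0,0,0,0,0,0,0,0,0,0,0,0,0,0,0,0,0,0,0,0,0,0,0,0,0,0,0,0,0,0,0,0,0,0,0,0,0,0,0,0,0,0,0,0,0,0,0,0,0,0,0,0,0,0,0,0,0]' && python3 -m handwheel '[0,0,0,0,0,0,0,0,0,0,0,0,0,0,0,0,0,0,0,0,0,0,0,0,0,0,0,0,0,0,0,0,0,0,0,0,0,0,0,0,0,0,0,0,0,0,0,0,0,0,0,0,0,0,0,0,0,0,0,0,0,0,0,0,0,0,0,0,0,0,0,0,0,0,0,0,0]'; python3 - <<'E'
from cell import r
import cv2
from h import *
np.set_printoptions(precision=4,suppress=True)
c=r.camera("side"); cv2.imwrite("pics/s2.png",c["frame"]); W=cloud(c)
np.savez("pics/side2.npz",**{k:np.array(v) for k,v in c.items()})
f=c["frame"].astype(int)
red=(f[...,2]>120)&(f[...,1]<80)&(W[...,2]>.12)&(W[...,2]<.30)&(W[...,0]>.56)&(W[...,0]<.74)&(W[...,1]<.24)&(W[...,1]>-.06)
P=W[red]; q=np.polyfit(P[:,0],P[:,2],1); print(len(P),q,np.arctan(-q[0]))
g=(f.min(-1)>110)&(W[...,2]>.24)&(W[...,2]<.29)&(W[...,0]>.54)&(W[...,0]<.62)&(W[...,1]>.03)&(W[...,1]<.14)
print(g.sum(),np.percentile(W[g],[5,50,95],axis=0) if g.sum() else '')
E
```

```text
t: 7.2
ee_pos: [0.5758, 0.0874, 0.3108]
tcp_rot: [-0.0, 0.691, 0.722, -0.0]
contact_force: [0.5, 0.8, -0.1]
width: 0.0002
grip_force: 0.0
t: 8.3
ee_pos: [0.5758, 0.0874, 0.3108]
tcp_rot: [-0.0, 0.691, 0.723, -0.0]
contact_force: [0.2, 0.4, -0.4]
width: 0.0002
grip_force: 0.0
3883 [-0.9617  0.8157] 0.7658587118010168
179 [[0.5671 0.0331 0.257 ]
 [0.5749 0.0724 0.2653]
 [0.5829 0.1256 0.2684]]
```

View pics/s2.png

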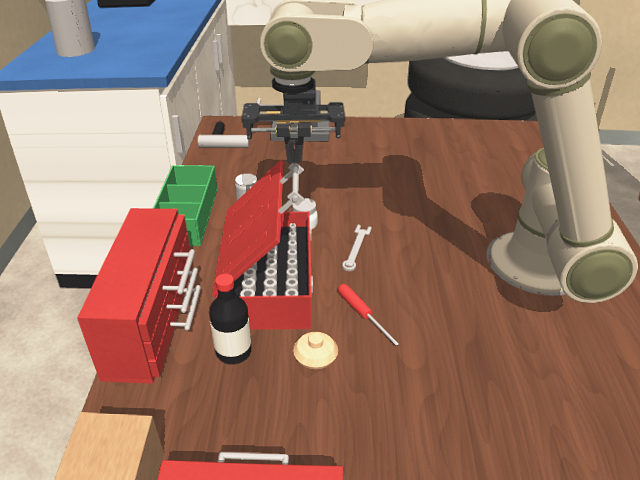

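The lid stays at about 0.766 rad with the bar top near z 0.267, below the closed fingers around (295,165). Now I'll come down and feel for contact.

```bash
python3 -m handwheel '[0,0,0,-2,0,0,0,0,0,0,-1.2,0,0,0,0,0,0,-0.4,0,0,0,0,0,0,-0.1,0,0,0,0,0,0,-0.1,0,0,0,0,0,0,0,0,0,0]'; for i in 1 ; do python3 -m handwheel '[0,0,0,-0.1,0,0,0,0,0,0,0,0,0,0]'; done
```

```text
t: 8.95
ee_pos: [0.5759, 0.0874, 0.2733]
tcp_rot: [0.0, 0.691, 0.722, 0.0]
contact_force: [-0.2, -0.2, 0.7]
width: 0.0003
grip_force: 0.0
t: 9.15
ee_pos: [0.5758, 0.0874, 0.272]
tcp_rot: [0.0, 0.691, 0.722, 0.0]
contact_force: [0.1, -0.4, -0.7]
width: 0.0002
grip_force: 0.0
```

```bash
M="python3 -m handwheel"; python3 -m handwheel '[0,0,0,-0.1,0,0,0,0,0,0,0,0,0,0]'|grep -E "ee_pos|contact"; python3 -m handwheel '[0,0,0,-0.1,0,0,0,0,0,0,0,0,0,0]'|grep -E "ee_pos|contact"
```

```text
ee_pos: [0.5758, 0.0874, 0.2707]
contact_force: [0.2, -0.6, -0.1]
ee_pos: [0.5758, 0.0874, 0.2697]
contact_force: [0.1, -0.8, 1.4]
```

```bash
python3 -m handwheel '[0,0,0,-0.05,0,0,0,0,0,0,0,0,0,0]'|grep -E "ee_pos|contact"
```

```text
ee_pos: [0.5758, 0.0874, 0.2692]
contact_force: [0.9, -0.0, -0.1]
```

```bash
python3 -m handwheel '[0,0,0,-0.03,0,0,0,0,0,0,0,0,0,0]'|grep -E "ee_pos|contact"
```

```text
ee_pos: [0.5758, 0.0874, 0.269]
contact_force: [-0.3, -0.9, -0.5]
```

```bash
python3 -m handwheel '[0,0,0,-0.05,0,0,0,0,0,0,0,0,0,0]'|grep -E "ee_pos|contact"; python3 - <<'E'
from cell import r
import cv2
cv2.imwrite("pics/w3.png",r.camera("wrist")["frame"])
E
```

```text
ee_pos: [0.5758, 0.0874, 0.2684]
contact_force: [-0.4, 0.6, -0.6]
```

```bash
python3 -m handwheel '[0,0,0,-0.05,0,0,0,0,0,0,0,0,0,0]'|grep -E "ee_pos|contact"
```

```text
ee_pos: [0.5758, 0.0874, 0.2682]
contact_force: [-0.7, -0.9, 0.7]
```

```bash
python3 -m handwheel '[0,0,0,-0.05,0,0,0,0,0,0,0,0,0,0]'|grep -E "ee_pos|contact"
```

```text
ee_pos: [0.5758, 0.0874, 0.268]
contact_force: [-0.9, 0.8, 4.5]
```

```bash
python3 -m handwheel '[0,0,0,0,0,0,0]'|grep -E "ee_pos|contact";python3 -m handwheel '[0,0,0,0,0,0,0]'|grep -E "contact";python3 -m handwheel '[0,0,0,0,0,0,0]'|grep -E "contact"
```

```text
ee_pos: [0.5759, 0.0874, 0.268]
contact_force: [-1.1, 0.1, 5.3]
contact_force: [-2.0, -0.9, 4.6]
contact_force: [-1.4, 0.4, 5.6]
```

```bash
for i in 1 2; do python3 -m handwheel '[0,0,0,0,0,0,0,0,0,0,0,0,0,0,0,0,0,0,0,0,0,0,0,0,0,0,0,0,0,0,0,0,0,0,0]'|grep -E "ee_pos|contact"; done
```

```text
ee_pos: [0.5759, 0.0874, 0.268]
contact_force: [-1.2, -0.5, 4.4]
ee_pos: [0.5758, 0.0874, 0.268]
contact_force: [-0.9, -1.3, 5.5]
```

```bash
python3 -m handwheel '[0,-0.38,-0.02,-0.38,0,0,0, 0,-0.38,-0.02,-0.38,0,0,0, 0,-0.48,-0.02,-0.52,0,0,0, 0,-0.48,-0.02,-0.52,0,0,0]'|grep -E "ee_pos|contact"
```

```text
ee_pos: [0.5586, 0.0866, 0.2506]
contact_force: [-2.3, 0.1, 9.7]
```

```bash
python3 -m handwheel '[0,-0.44,-0.02,-0.55,0,0,0, 0,-0.44,-0.02,-0.55,0,0,0, 0,-0.41,-0.02,-0.57,0,0,0, 0,-0.41,-0.02,-0.57,0,0,0, 0,-0.37,-0.01,-0.6,0,0,0, 0,-0.37,-0.01,-0.6,0,0,0]'|grep -E "ee_pos|contact"
```

```text
ee_pos: [0.5329, 0.0855, 0.2159]
contact_force: [-9.6, -1.1, 11.9]
```

```bash
python3 -m handwheel '[0,-0.34,-0.01,-0.62,0,0,0, 0,-0.34,-0.01,-0.62,0,0,0, 0,-0.3,-0.01,-0.64,0,0,0, 0,-0.3,-0.01,-0.64,0,0,0, 0,-0.26,-0.01,-0.65,0,0,0, 0,-0.26,-0.01,-0.65,0,0,0, 0,-0.22,-0.01,-0.67,0,0,0, 0,-0.22,-0.01,-0.67,0,0,0]'|grep -E "ee_pos|contact"
```

```text
ee_pos: [0.5109, 0.0848, 0.1634]
contact_force: [-5.5, -0.8, 6.8]
```

```bash
python3 -m handwheel '[0,-0.18,-0.01,-0.68,0,0,0, 0,-0.18,-0.01,-0.68,0,0,0, 0,-0.14,-0.01,-0.69,0,0,0, 0,-0.14,-0.01,-0.69,0,0,0, 0,-0.1,0,-0.7,0,0,0, 0,-0.09,0,-0.7,0,0,0, 0,-0.05,0,-0.4,0,0,0, 0,0,0,0,0,0,0]'|grep -E "ee_pos|contact"
```

```text
ee_pos: [0.5026, 0.0844, 0.1176]
contact_force: [-0.1, 0.2, 0.3]
```

```bash
python3 -m handwheel '[0,0,0,-0.2,0,0,0, 0,0,0,-0.2,0,0,0, 0,0,0,-0.1,0,0,0, 0,0,0,0,0,0,0]'|grep -E "ee_pos|contact"
```

```text
ee_pos: [0.5029, 0.0844, 0.1131]
contact_force: [-2.2, -0.1, 2.3]
```

```bash
python3 -m handwheel '[0,0,0,-0.1,0,0,0, 0,0,0,-0.1,0,0,0, 0,0,0,-0.1,0,0,0]'|grep -E "ee_pos|contact"
```

```text
ee_pos: [0.5028, 0.0844, 0.1101]
contact_force: [-3.9, 0.0, 5.5]
```

```bash
python3 -m handwheel '[0,0,0,-0.1,0,0,0, 0,0,0,0,0,0,0]'|grep -E "ee_pos|contact"
```

```text
ee_pos: [0.5029, 0.0844, 0.109]
contact_force: [-2.8, 0.3, 2.7]
```

```bash
python3 -m handwheel '[0,0,0,-0.05,0,0,0, 0,0,0,0,0,0,0]'|grep -E "ee_pos|contact"
```

```text
ee_pos: [0.503, 0.0844, 0.1086]
contact_force: [-3.5, -0.8, 4.5]
```

```bash
python3 -m handwheel '[0,0,0,-0.05,0,0,0, 0,0,0,0,0,0,0]'|grep -E "ee_pos|contact"
```

```text
ee_pos: [0.5029, 0.0844, 0.1081]
contact_force: [-2.8, 0.8, 4.1]
```

```bash
python3 -m handwheel '[0,0,0,-0.05,0,0,0, 0,0,0,0,0,0,0]'|grep -E "ee_pos|contact"
```

```text
ee_pos: [0.5029, 0.0844, 0.1076]
contact_force: [-3.5, 0.1, 4.1]
```

```bash
python3 -m handwheel '[0,0,0,-0.05,0,0,0, 0,0,0,0,0,0,0]'|grep -E "ee_pos|contact"
```

```text
ee_pos: [0.5029, 0.0844, 0.107]
contact_force: [-3.6, 0.6, 3.8]
```

```bash
python3 -m handwheel '[0,0,0,-0.07,0,0,0, 0,0,0,0,0,0,0]'|grep -E "ee_pos|contact"
```

```text
ee_pos: [0.503, 0.0844, 0.1064]
contact_force: [-2.8, -0.6, 4.1]
```

```bash
python3 -m handwheel '[0,0,0,-0.07,0,0,0, 0,0,0,0,0,0,0]'|grep -E "ee_pos|contact"
```

```text
ee_pos: [0.503, 0.0844, 0.1056]
contact_force: [-3.2, 0.3, 4.6]
```

```bash
python3 -m handwheel '[0,0,0,-0.07,0,0,0, 0,0,0,0,0,0,0]'|grep -E "ee_pos|contact"
```

```text
ee_pos: [0.503, 0.0844, 0.1049]
contact_force: [-2.5, 0.1, 3.4]
```

```bash
python3 -m handwheel '[0,0,0,-0.07,0,0,0, 0,0,0,0,0,0,0]'|grep -E "ee_pos|contact"
```

```text
ee_pos: [0.503, 0.0844, 0.1042]
contact_force: [-2.7, 0.4, 3.1]
```

```bash
python3 -m handwheel '[0,0,0,-0.08,0,0,0, 0,0,0,0,0,0,0]'|grep -E "ee_pos|contact"
```

```text
ee_pos: [0.503, 0.0844, 0.1034]
contact_force: [-2.8, 0.7, 4.3]
```

```bash
python3 -m handwheel '[0,0,0,-0.08,0,0,0, 0,0,0,0,0,0,0]'|grep -E "ee_pos|contact"
```

```text
ee_pos: [0.503, 0.0844, 0.1026]
contact_force: [-2.6, 0.2, 3.7]
```

```bash
python3 - <<'E'
from cell import r
import cv2
from h import *
c=r.camera("side"); W=cloud(c)
np.savez("pics/side3.npz",**{k:np.array(v) for k,v in c.items()})
cv2.imwrite("pics/s3.png",cv2.resize(c["frame"][180:340,180:380],None,fx=4,fy=3.75))
s=np.load("pics/side.npz"); S=cloud(s)
for n,X,fr in(("start",S,s["frame"]),("now",W,c["frame"])):
    f=fr.astype(int)
    m=(f[...,2]>150)&(f[...,1]<80)&(X[...,2]>.085)&(X[...,2]<.12)&(X[...,0]>.555)&(X[...,0]<.73)&(X[...,1]>-.05)&(X[...,1]<.22)
    P=X[m]; q=np.linalg.lstsq(np.c_[P[:,:2]-[.64,.09],np.ones(len(P))],P[:,2],rcond=None)[0]; print(n,len(P),q)
E
```

```text
start 3580 [-0.03269126  0.00245009  0.10297487]
now 3534 [0.00227207 0.00518224 0.0994667 ]
```

View pics/s3.png

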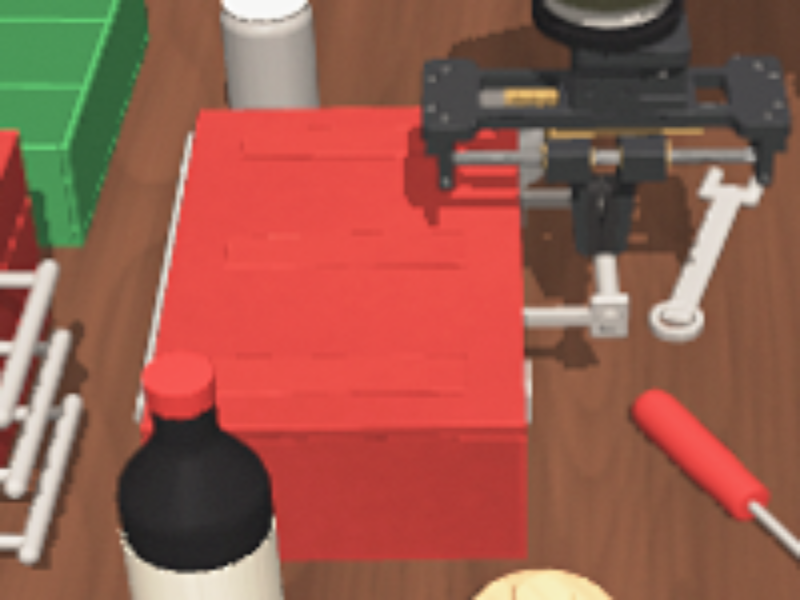

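The lid now lies nearly flat on the case, with the fingers on the bar at about (605,255). The fit shows it started about 0.03 rad ajar. I'll keep pressing until it meets the stop.

```bash
python3 -m handwheel '[0,0,0,-0.07,0,0,0, 0,0,0,0,0,0,0]'|grep -E "ee_pos|contact"
```

```text
ee_pos: [0.5031, 0.0844, 0.1023]
contact_force: [-4.1, 0.1, 6.8]
```

```bash
python3 -m handwheel '[0,0,0,-0.07,0,0,0, 0,0,0,0,0,0,0]'|grep -E "ee_pos|contact"
```

```text
ee_pos: [0.5031, 0.0844, 0.1022]
contact_force: [-7.4, -0.4, 13.7]
```

```bash
python3 -m handwheel '[0,0,0,-0.07,0,0,0, 0,0,0,0,0,0,0]'|grep -E "ee_pos|contact"
```

```text
ee_pos: [0.5032, 0.0844, 0.1021]
contact_force: [-9.9, -0.8, 19.3]
```

The force rises with no further travel, so the lid is against its stop. I'll let go straight up and check.

```bash
python3 -m handwheel '[0,0,0,0.3,0,0,0,0,0,0,1,0,0,0,0,0,0,3,0,0,0,0,0,0,4,0,0,0,0,-1,0,4,0,0,0,0,0,0,0,0,0,0,0,0,0,0,0,0,0,0,0,0,0,0,0,0]'|grep -E "t:|ee_pos|contact"; python3 - <<'E'
from cell import r
import cv2
from h import *
def show(n,a,b,lo,hi):
    f=a["frame"].astype(int);X=b
    m=(f[...,2]>150)&(f[...,1]<80)&(X[...,2]>.085)&(X[...,2]<.12)&(X[...,0]>.5)&(X[...,0]<.8)&(X[...,1]>-.1)&(X[...,1]<.26)
    P=X[m]; q=np.linalg.lstsq(np.c_[P[:,:2]-[.64,.09],np.ones(len(P))],P[:,2],rcond=None)[0]
    print(n,len(P),q,np.percentile(P[:,:2],[1,99],axis=0))
s=np.load("pics/side.npz"); show("start",s,cloud(s),0,0)
c=r.camera("side"); show("now",c,cloud(c),0,0)
d=cv2.absdiff(s["frame"],c["frame"]).max(-1); print(r.get_state()["t"])
cv2.imwrite("pics/s4.png",np.hstack([c["frame"][180:400,140:440],cv2.cvtColor(d[180:400,140:440],cv2.COLOR_GRAY2BGR)]))
E
```

```text
t: 18.85
ee_pos: [0.4927, 0.0844, 0.2225]
tcp_rot: [-0.001, 0.691, 0.722, -0.001]
contact_force: [-0.5, -0.3, -0.5]
start 4941 [-0.02855791 -0.00727592  0.10248214] [[ 0.54637796 -0.05310582]
 [ 0.73665121  0.24214431]]
now 4593 [ 0.00587212 -0.00403736  0.09903769] [[ 0.54640773 -0.05445188]
 [ 0.73629078  0.24207327]]
18.9
```

View pics/s4.png

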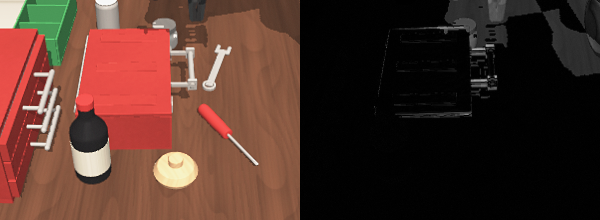

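The lid is flat and shut. The difference picture changes only at the lid and bar (about 380–495, 30–115) and in the arm's shadow, so the case and the bystanders have not moved.

```bash
python3 -c "
from cell import r;print(r.hand_in())"
```

```text
the job is handed in; nothing more can be done
None
```

The job is handed in (no verdict came back): the lid stayed up untouched at about 0.77 rad (44°) for 2 s, the bar took about 5 N for over a second without the lid giving way, and the lid was then pushed shut (at most about 20 N read) with the case and bystanders unmoved in the camera check.

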